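# Rock the sorter gate and feed two knob blanks down the other chute

## Task

The seesaw gate of the wooden sorter lies tipped towards one tray; press down its raised end with the fingertips so that it rocks over its pivot and rests fully tipped the other way. Then push both wooden balls along the feed groove with the fingertips until they drop onto the gate and roll down into the tray on the newly lowered side. Only press and push: do not pick anything up, let no ball go into the other tray, and leave everything else where it is.

Things in the scene. Friction and masses are not known exactly. Their poses are not given: they have to be found in the camera images.
- sorter: Fixed plywood ball sorter, base board 190 x 560 mm. Origin on the bench under the gate's middle; x along the feed groove from balls to gate (away from the robot), y to the left tray, z up; offsets below in this frame, mm. Gate: aluminium trough 190 long (y), 50 wide, floor 100 high when level, pivot axis along x at height 80. Groove-side wall tops at 110, far wall at 132 when level.
- gate (a joint): Tilt of the gate, rad, stops at -0.25 and 0.25. Positive: left (+y) end up, right end down, balls run to the right tray; negative the reverse. Starts resting on either stop. Top-heavy: pressed past level (0) it falls to the other stop by itself and stays; under 2 N on the tab is enough.
- gate_tab_left (a point): Middle of the top face of the left press tab: flat plate 36 (x) by 44 (y), 4 thick, on top of the gate's far wall, free space below. 43 in +x, 71 in +y and 52 above the pivot when level (height 132); height about 148 with this end up, 113 with it down. Pressed from above.
- gate_tab_right (a point): The same on the right end of the gate (71 mm in -y).
- groove_edge (a point): Middle of the open front edge of the level feed groove, on its floor: x = -28, y = 0, height 116 mm in the sorter frame. The groove runs back from here to x = -125, 38 wide between rails 7 thick whose tops are at height 126. Its rear end is open.
- tray_left (a point): Middle of the floor (height 12) of the left tray, 214 mm in +y from the sorter's origin. Inside 118 (both ways), outer walls to height 80, inner wall to 48. A short chute, its side walls to height 100, leads to it from the gate's left end.
- tray_right (a point): The same on the right, 214 mm in -y.
- ball_front_center (a point): Centre of the front lacquered (slippery) walnut ball (knob blank), diameter 34 mm, 10 to 21 g, waiting in a shallow cross slot of the feed groove at x = -52 mm of the sorter, centre at height 132; a light push of under 0.5 N rolls it out.
- ball_rear_center (a point): Centre of the rear walnut ball, the same size, waiting at x = -92 mm, 40 mm behind the front one. Pushed forward it drives the front one ahead of it; each drops on to the gate when its centre passes the groove's front edge.
- pin_jar: Bystander: glass jar 40 across, 60 high, on the sorter's base board left of the groove. Origin: centre of underside.
- maple_block: Bystander: maple block 50 x 35 x 22 mm on the sorter's base board right of the groove. Origin: centre of underside.
- screwdriver: Bystander: screwdriver lying beyond the sorter.
- brush: Bystander: brush lying beyond the sorter.
- glue: Bystander: white bottle 56 across, 130 high, to the left of the sorter. Origin: centre of underside.
- key_lever: Bystander: wooden key lever 200 x 22 x 17 mm lying to the right.
- brass_collar: Bystander: brass ring 44 across, 12 high, lying near the robot.

How it is judged:
On the way, in this order (a step that is already met when the one before it is completed fails the run):
1. the gate rests fully tipped the other way while both balls still wait in the groove (distance of gate_tab_left from where it was at the start of the episode above 0.025 m and (value of joint gate above 0.2 rad or value of joint gate below -0.2 rad) and x of each of ball_front_center, ball_rear_center in the frame of sorter below -0.035 m and height (world z) of each of ball_front_center, ball_rear_center above 0.122 m), for 0.2 s.
2. both balls are in the tray on the newly lowered side (distance of gate_tab_left from where it was at the start of the episode above 0.025 m and ((value of joint gate above 0.2 rad and y of ball_front_center in the frame of sorter between -0.273 and -0.155 m and x of ball_front_center in the frame of sorter between -0.06 and 0.06 m and z of each of ball_front_center, ball_rear_center in the frame of sorter below 0.045 m and y of ball_rear_center in the frame of sorter between -0.273 and -0.155 m and x of ball_rear_center in the frame of sorter between -0.06 and 0.06 m) or (value of joint gate below -0.2 rad and y of ball_front_center in the frame of sorter between 0.155 and 0.273 m and x of ball_front_center in the frame of sorter between -0.06 and 0.06 m and z of each of ball_front_center, ball_rear_center in the frame of sorter below 0.045 m and y of ball_rear_center in the frame of sorter between 0.155 and 0.273 m and x of ball_rear_center in the frame of sorter between -0.06 and 0.06 m))), for 0.2 s.
At the end, for the whole second after the job is handed in: The gate has been rocked over from its starting side and rests within 0.05 rad of the other stop, and both balls are inside the tray on that lowered side (centre within the tray's walls and under 45 mm above the bench) (all of step 2); the robot touches nothing.
It fails at once if a ball was lifted (centre more than about 25 mm above where it waits) (height (world z) of any of ball_front_center, ball_rear_center above 0.156 m).
It fails at once if a ball went into the tray on the side where the gate began ((not (distance of gate_tab_left from where it was at the start of the episode above 0.025 m) and y of ball_front_center in the frame of sorter between 0.155 and 0.273 m and x of ball_front_center in the frame of sorter between -0.06 and 0.06 m and z of ball_front_center in the frame of sorter below 0.045 m) or (not (distance of gate_tab_left from where it was at the start of the episode above 0.025 m) and y of ball_front_center in the frame of sorter between -0.273 and -0.155 m and x of ball_front_center in the frame of sorter between -0.06 and 0.06 m and z of ball_front_center in the frame of sorter below 0.045 m) or (not (distance of gate_tab_left from where it was at the start of the episode above 0.025 m) and y of ball_rear_center in the frame of sorter between 0.155 and 0.273 m and x of ball_rear_center in the frame of sorter between -0.06 and 0.06 m and z of ball_rear_center in the frame of sorter below 0.045 m) or (not (distance of gate_tab_left from where it was at the start of the episode above 0.025 m) and y of ball_rear_center in the frame of sorter between -0.273 and -0.155 m and x of ball_rear_center in the frame of sorter between -0.06 and 0.06 m and z of ball_rear_center in the frame of sorter below 0.045 m) or (value of joint gate above 0.2 rad and distance of gate_tab_left from where it was at the start of the episode above 0.025 m and y of ball_front_center in the frame of sorter between 0.155 and 0.273 m and x of ball_front_center in the frame of sorter between -0.06 and 0.06 m and z of ball_front_center in the frame of sorter below 0.045 m) or (value of joint gate below -0.2 rad and distance of gate_tab_left from where it was at the start of the episode above 0.025 m and y of ball_front_center in the frame of sorter between -0.273 and -0.155 m and x of ball_front_center in the frame of sorter between -0.06 and 0.06 m and z of ball_front_center in the frame of sorter below 0.045 m) or (value of joint gate above 0.2 rad and distance of gate_tab_left from where it was at the start of the episode above 0.025 m and y of ball_rear_center in the frame of sorter between 0.155 and 0.273 m and x of ball_rear_center in the frame of sorter between -0.06 and 0.06 m and z of ball_rear_center in the frame of sorter below 0.045 m) or (value of joint gate below -0.2 rad and distance of gate_tab_left from where it was at the start of the episode above 0.025 m and y of ball_rear_center in the frame of sorter between -0.273 and -0.155 m and x of ball_rear_center in the frame of sorter between -0.06 and 0.06 m and z of ball_rear_center in the frame of sorter below 0.045 m)).
It fails at once if another thing was moved by more than 20 mm (distance of any of pin_jar, maple_block, screwdriver, brush, glue, key_lever, brass_collar from where it was at the start of the episode above 0.02 m).
It also fails if it takes over 42 s, if anything falls off the work surface, if the arm or the gripper's body presses on something with over 40 N, if the wrist force passes 120 N, or if a joint passes its speed limit or range.

## Robot

A 7-joint arm with a two-finger parallel gripper is mounted at the origin on the work surface. World frame = base frame: x ahead of the robot, y to its left, z up, the work surface at z = 0. Lengths are in m, angles in rad, forces in N, time in s.
With the tool pointing down it reaches from about 0.35 to 0.9 m from the base axis. Payload 8.1 kg.
Tool frame: the origin (TCP) lies on the centre line of the jaws, within the pads' length; the fingertips stand 22 mm ahead of it and the grasp point (between the pads) lies 3 mm ahead of it; z points along the fingers, y is the direction in which the jaws open and shut (so a half turn about z gives the same grasp; the last joint's range is limited). The gripper opens to 92 mm and grips with 3 to 60 N. Pads are 19 mm wide; open, the fingers measure 130 mm over their backs; the gripper's body (75 mm by 190 mm) begins 47 mm behind the grasp point.
Start: joints at [1.133, 0.434, 0.025, 1.573, -0.012, 1.134, -0.075], TCP at [0.205, -0.59, 0.219] pointing down, gripper open.
Joint ranges: [-2.62, 2.62], [-0.44, 2.09], [-1.27, 1.32], [0.08, 2.57], [-1.32, 4.46], [0.12, 2], [-2.74, 2.74]. Speed limits (rad/s): [2.22, 2.22, 3.01, 3.01, 3.14, 3.14, 3.14].

## Interface

Orientations are given as a rotation vector (axis times angle).
In Python, from cell import arm gives the robot as it stands.
- The arm moves only by the shell command python3 -m pendant 'ROWS' [FORCE]. ROWS is JSON, a list that holds one entry, the list of rows, each a list of 7 numbers: the shift along the tool's x, y, z in units of 0.04 m (1.0 is 0.04 m), then the turn, a rotation vector about the tool's x, y, z in units of 0.08 rad (1.0 is 0.08 rad), then the closure, from 0 (fully open) to 1 (shut). In form: [[[tx, ty, tz, ax, ay, az, fingers], ...]]. A call has 1 to 20 rows; each row shifts and turns the commanded pose from where the row before left it, along the tool's axes as they then stand; what a row does not reach is not made up. A row lasts 1/12 s, in which the tool goes at most 41.7 mm and 7.16 degrees, less where a joint would pass 70% of its speed; a pose out of reach is approached as far as the arm can. A call with a number of a shift or a turn outside -1 to 1 is refused whole. A call with a gripper value outside its range is refused whole. The fingers move at their own pace and stop on an object; FORCE is the grip in N (left out, the last holds). Time passes only in rows, so rows that do not move let the fingers close. It gives the time, the measured TCP pose, the force and the opening at its end, in the units of the state.
- arm.observe(): the state, without advancing time (a new reading comes with each control period).
- arm.get_image(name): name is "scene" or "side" or "wrist"; returns a dict with "img" (420x560x3 uint8, red, green, blue), "z_map" (420x560 float32, m along the optical axis (not along the pixel's ray), 0 where there is no reading), "K" (3x3 intrinsics, pixels), "R" (3x3) and "t" (3): a world point X has camera coordinates R X + t. Camera axes: x right, y down, z forward; pixel columns grow to the right and rows downward; lengths in m; the calibration is good to about 2 mm. A picture is of the moment at which its call begins.
- arm.sign_off(): hands the job in, once; it reports no verdict.
The state is a dict: "clock": time; "joints": joint angles; "dq": joint speeds; "joint_efforts": joint torques, N m; "position": TCP position; "ee_rot": TCP orientation; "force": force on the tool from outside, world axes, zero at the start; "ft_torque": the same for the moment, N m; "width": opening from 0.0 (shut) to 1.0 (fully open).
Only numpy, scipy, OpenCV 4.12 (cv2) and the standard library are available. Lean on these libraries where they do the work, as an engineer would, in place of code of your own. Each camera call takes 0.05 s, during which the arm holds its last target.

## Working session

There is one attempt and no reset: what is moved stays moved. The work goes in short steps, Python scripts to look and compute and a shell command to move; the robot and the scene stay as the last step left them, time stands still between calls to the robot, and variables do not carry over. Pictures are saved under pics/ and viewed, and the job is handed in when it is done.

```bash
mkdir -p pics
python3 - <<'E'
from cell import arm
import cv2
print(arm.observe())
for n in ["scene","side"]:
    d=arm.get_image(n); cv2.imwrite(f"pics/{n}0.png",d["img"][:,:,::-1]); print(n,d["K"],d["R"],d["t"])
E
```

```text
{'clock': 0.0, 'joints': array([ 1.1333712 ,  0.4352155 ,  0.02495378,  1.57413203, -0.01158257,
        1.13401381, -0.07514115]), 'dq': array([ 6.98808207e-04,  6.59936338e-07, -4.69179445e-04, -8.38829183e-04,
       -1.32379161e-03,  1.56749285e-04, -2.23074447e-04]), 'joint_efforts': array([-4.69493643e-04, -6.67861319e+01,  9.84351262e-01, -3.14460719e+01,
       -6.07128488e-02,  4.28659958e-02,  9.25015524e-05]), 'position': array([ 0.20514453, -0.58979136,  0.21853591]), 'ee_rot': array([-3.09614684e+00, -5.23093460e-01,  6.61880063e-04]), 'force': array([-0.19200783,  0.0708988 , -0.26609743]), 'ft_torque': array([-0.00033969, -0.02776385, -0.00148262]), 'width': 0.9982196691886388}
scene [[533.72473653   0.         286.2160727 ]
 [  0.         533.72473653 209.43226749]
 [  0.           0.           1.        ]] [[ 0.53527077  0.84467543 -0.00293587]
 [ 0.71966994 -0.45786896 -0.52194941]
 [-0.44222209  0.27727141 -0.85297139]] [-0.27081811 -0.35990149  1.85284163]
side [[459.717103     0.         282.22089176]
 [  0.         459.717103   205.0762874 ]
 [  0.           0.           1.        ]] [[-0.99845913 -0.05055868  0.02287315]
 [-0.05006545  0.64296071 -0.76426107]
 [ 0.02393349 -0.7642286  -0.64450123]] [0.53257687 0.10178192 1.41222091]
```

View pics/scene0.png

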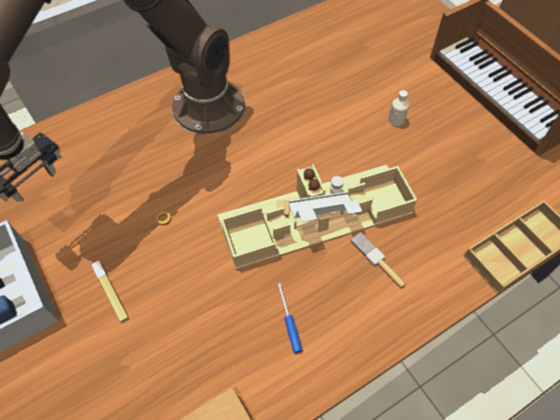

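View pics/side0.png

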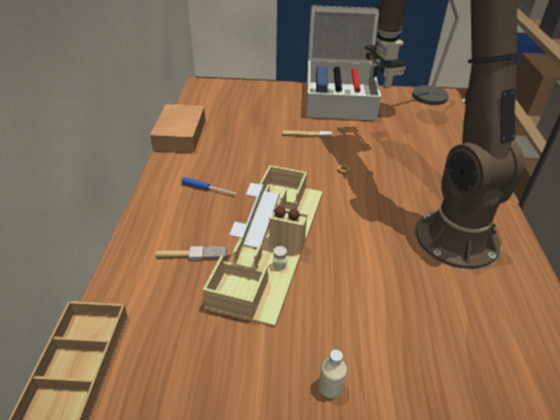

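```bash
cat > h.py <<'E'
import numpy as np,cv2
from cell import arm
def cloud(d):
    z=d["z_map"];K=d["K"];v,u=np.mgrid[:z.shape[0],:z.shape[1]]
    P=np.stack([(u-K[0,2])/K[0,0]*z,(v-K[1,2])/K[1,1]*z,z],-1)
    return (P-d["t"])@d["R"]
def crop(d,u0,v0,u1,v1,s,f):
    cv2.imwrite(f,cv2.resize(d["img"][v0:v1,u0:u1,::-1],None,fx=s,fy=s,interpolation=cv2.INTER_CUBIC))
E
python3 - <<'E'
from h import *
d=arm.get_image("scene");crop(d,210,150,430,275,3.6,"pics/sc1.png");W=cloud(d);np.save("s.npy",W)
e=arm.get_image("side");crop(e,190,155,340,325,3.5,"pics/sd1.png");V=cloud(e);np.save("e.npy",V)
for n,A,dd in (("sc",W,d),("sd",V,e)):
    hsv=cv2.cvtColor(dd["img"],cv2.COLOR_RGB2HSV)
    A=A.reshape(-1,3);img=dd["img"].reshape(-1,3).astype(int)
    roi=(A[:,0]>.25)&(A[:,0]<.8)&(A[:,1]>-.5)&(A[:,1]<.5)
    # balls dark, z .12-.16
    m=roi&(A[:,2]>.125)&(A[:,2]<.155)&(img.sum(1)<220)
    B=A[m]; print(n,"ball pts",m.sum(),B.min(0),B.max(0),B.mean(0))
    # wood board
    m=roi&(A[:,2]>.006)&(A[:,2]<.2)
    print(m.sum())
E
```

```text
sc ball pts 108 [0.49557834 0.05369645 0.12529661] [0.56066283 0.0883586  0.15349663] [0.53156939 0.06909657 0.14029894]
13243
sd ball pts 160 [0.4884073  0.06276538 0.12639987] [0.55325247 0.09828571 0.15109127] [0.52152688 0.08454565 0.14026193]
11034
```

```bash
ls; ls pics
```

```text
e.npy
h.py
pics
s.npy
sc1.png
scene0.png
sd1.png
side0.png
```

View pics/sc1.png

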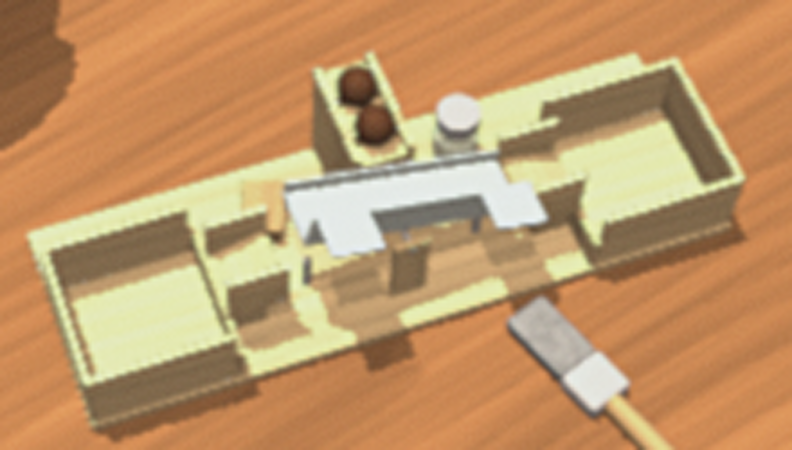

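View pics/sd1.png

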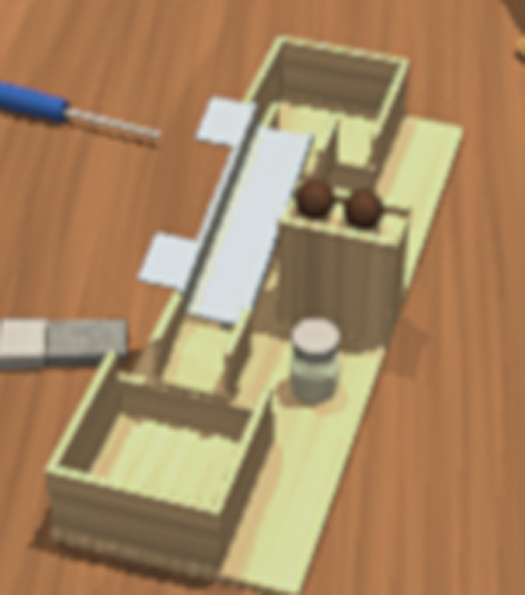

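Run:
```python
from h import *
from scipy.optimize import least_squares
for n in ("scene","side"):
    d=arm.get_image(n); A=cloud(d).reshape(-1,3); im=d["img"]; hsv=cv2.cvtColor(im,cv2.COLOR_RGB2HSV).reshape(-1,3).astype(int); img=im.reshape(-1,3).astype(int)
    roi=(A[:,0]>.4)&(A[:,0]<.75)&(A[:,1]>-.12)&(A[:,1]<.25)
    b=A[roi&(A[:,2]>.122)&(A[:,2]<.155)&(img.sum(1)<240)&(hsv[:,1]>60)]
    _,lab,c=cv2.kmeans(b.astype(np.float32),2,None,(3,100,1e-6),5,cv2.KMEANS_PP_CENTERS)
    for k in (0,1):
        p=b[lab[:,0]==k]
        r=least_squares(lambda c:np.linalg.norm(p-c,axis=1)-.017,p.mean(0)-[0,0,.01],loss="soft_l1",f_scale=.001)
        print(n,"ball",r.x.round(4),len(p),np.abs(r.fun).mean())
    w=roi&(hsv[:,1]<45)&(A[:,2]>.09)&(A[:,2]<.16)
    m=w.reshape(im.shape[:2]).astype(np.uint8)
    vs,us=np.nonzero(m)
    print("white",len(us),us.min(),us.max(),vs.min(),vs.max())
    X=A[w]; ang=0
    np.save(n+"_w.npy",X)
    hi=X[X[:,2]>.135]; print("z>135",len(hi),hi.mean(0),hi.min(0),hi.max(0))
    # board/walls: tray corners
    m=(A[:,0]>.35)&(A[:,0]<.85)&(A[:,1]>-.35)&(A[:,1]<.45)&(A[:,2]>.07)&(A[:,2]<.085)&(hsv[:,1]>50)
    r=cv2.minAreaRect((A[m][:,:2]*1000).astype(np.float32));print("rect 80",r)
    m=(A[:,0]>.35)&(A[:,0]<.85)&(A[:,1]>-.35)&(A[:,1]<.45)&(A[:,2]>.005)&(A[:,2]<.15)&(hsv[:,0]>20)&(hsv[:,0]<40)
    q=(A[m][:,:2]*1000).astype(np.float32)
    print(cv2.minAreaRect(q))
```

```text
scene ball [0.5424 0.0713 0.1326] 69 0.001941375932580185
scene ball [0.5052 0.08   0.1322] 72 0.0018445324073990297
white 1124 269 361 192 227
z>135 222 [ 0.61973073 -0.00275078  0.14698501] [ 0.55820945 -0.02919818  0.13536431] [0.64485704 0.05825416 0.159262  ]
rect 80 ((565.8034057617188, 65.71578979492188), (558.8916625976562, 192.30007934570312), 77.02774047851562)
((629.1165771484375, -19.2664794921875), (754.2979125976562, 379.8858642578125), 74.78411865234375)
side ball [0.5393 0.0702 0.1317] 97 0.0014932657943902414
side ball [0.5007 0.0798 0.1316] 96 0.0015909087514233775
white 1173 230 279 183 240
z>135 179 [ 0.61596502 -0.00289923  0.14604737] [ 0.59438647 -0.03275375  0.13500605] [0.64126564 0.03852867 0.15501438]
rect 80 ((560.990966796875, 65.01373291015625), (564.659423828125, 191.685546875), 76.9229736328125)
((641.573486328125, 44.5126953125), (566.5689697265625, 357.636962890625), 76.35433959960938)
```

```bash
cat >> h.py <<'E'
from scipy.spatial.transform import Rotation as Rt
yaw=-np.deg2rad(13.0); O=np.array([.592,.0592,0]); SX=np.array([np.cos(yaw),np.sin(yaw),0]);SY=np.array([-SX[1],SX[0],0])
def tow(x,y,z): return O+(x*SX+y*SY)/1000+np.array([0,0,z/1000])
def tos(p): q=np.asarray(p)-O; return np.array([q@SX,q@SY,q[2]])*1000
def delta(x,y,ztip):
    """units of tool shifts to bring the fingertip to sorter (x,y,z mm)"""
    s=arm.observe();R=Rt.from_rotvec(s["ee_rot"]).as_matrix()
    tip=s["position"]+.022*R[:,2]
    tgt=tow(x,y,ztip)
    Rd=np.column_stack([np.cross(SX,[0,0,-1.]),SX,[0,0,-1.]])
    rv=Rt.from_matrix(R.T@Rd).as_rotvec()
    print("t",s["clock"],"tip sorter",tos(tip).round(1),"shift units",((R.T@(tgt-tip))/.04).round(2),"turn units",(rv/.08).round(2),"F",s["force"].round(2),"w",round(s["width"],3))
E
python3 -m pendant '[[[0,0,-0.8,0,0,-1,1],[0,0,-0.8,0,0,-1,1],[0,0,0,0,0,-1,1],[0,0,0,0,0,-1,1],[0,0,0,0,0,-1,1],[0,0,0,0,0,-1,1],[0,0,0,0,0,-1,1],[0,0,0,0,0,-1,1],[0,0,0,0,0,-1,1],[0,0,0,0,0,-1,1],[0,0,0,0,0,-1,1],[0,0,0,0,0,-1,1],[0,0,0,0,0,-0.6,1],[0,0,0,0,0,0,1]]]'
python3 -c "
from h import *
delta(43,-64,190)"
```

```text
clock: 1.47
position: [0.2052, -0.5903, 0.2832]
ee_rot: [-2.458, -1.957, -0.0]
force: [0.5, -1.2, 0.7]
width: 0.035
t 1.4667 tip sorter [-230.8 -719.9  261.2] shift units [16.39  6.86  1.78] turn units [-0.   -0.    0.01] F [ 0.46 -1.16  0.68] w 0.035
```

```bash
python3 -m pendant '[[[0.4,0.16,0,0,0,0,1],[0.8,0.3,0,0,0,0,1],[0.9,0.38,0,0,0,0,1],[0.9,0.38,0,0,0,0,1],[0.9,0.38,0,0,0,0,1],[0.9,0.38,0,0,0,0,1],[0.9,0.38,0,0,0,0,1],[0.9,0.38,0,0,0,0,1],[0.9,0.38,0,0,0,0,1],[0.9,0.38,0,0,0,0,1],[0.9,0.38,0,0,0,0,1],[0.9,0.38,0,0,0,0,1],[0.9,0.38,0,0,0,0,1],[0.9,0.38,0,0,0,0,1],[0.9,0.38,0,0,0,0,1],[0.9,0.38,0,0,0,0,1],[0.9,0.38,0.3,0,0,0,1],[0.8,0.38,0.3,0,0,0,1],[0.5,0.2,0.3,0,0,0,1],[0.2,0.1,0.2,0,0,0,1]]]'
python3 - <<'E'
from h import *
delta(43,-64,190)
d=arm.get_image("side");crop(d,190,100,390,260,4,"pics/sd2.png")
d=arm.get_image("wrist");cv2.imwrite("pics/w2.png",d["img"][:,:,::-1])
E
```

```text
clock: 3.13
position: [0.6193, -0.0165, 0.2379]
ee_rot: [-2.455, -1.956, -0.001]
force: [0.6, 0.2, 0.1]
width: 0.002
t 3.1333 tip sorter [ 43.6 -67.6 215.9] shift units [ 0.09 -0.01  0.65] turn units [-0.02 -0.02  0.02] F [0.65 0.21 0.11] w 0.002
```

View pics/sd2.png

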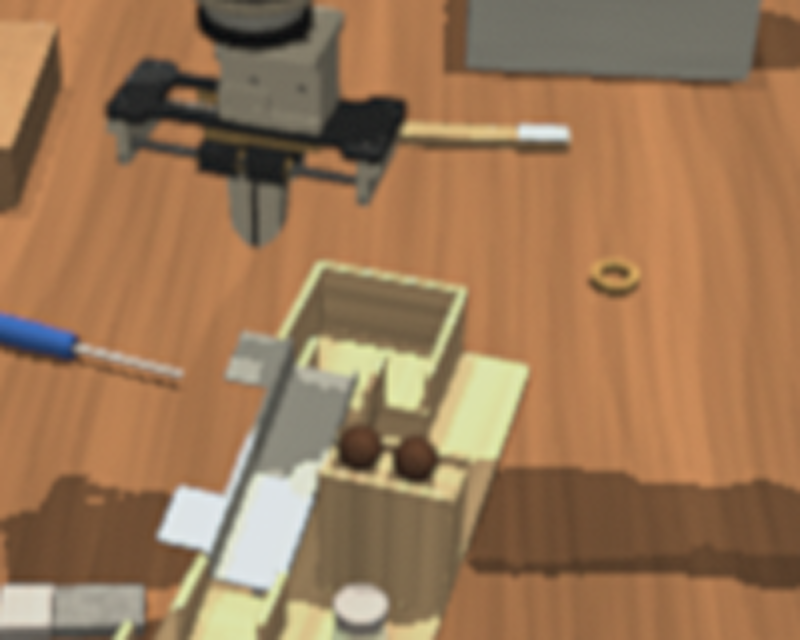

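View pics/w2.png

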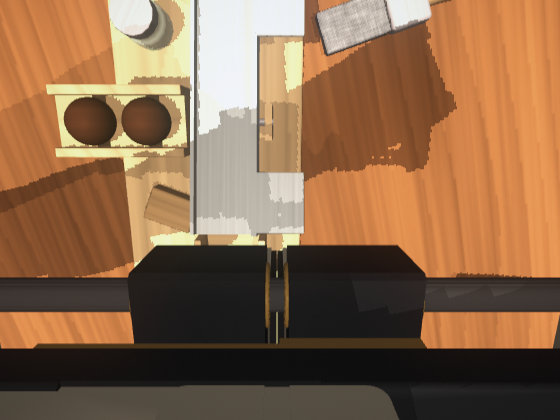

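```bash
python3 -m pendant '[[[0.05,0,0.4,0,0,0,1],[0,0,0.5,0,0,0,1],[0,0,0.4,0,0,0,1],[0,0,0.2,0,0,0,1],[0,0,0.1,0,0,0,1],[0,0,0.1,0,0,0,1],[0,0,0.1,0,0,0,1],[0,0,0.1,0,0,0,1],[0,0,0.1,0,0,0,1],[0,0,0.1,0,0,0,1],[0,0,0.1,0,0,0,1],[0,0,0.1,0,0,0,1],[0,0,0,0,0,0,1],[0,0,0,0,0,0,1]]]'
python3 - <<'E'
from h import *
delta(43,-66,122)
d=arm.get_image("side");crop(d,190,100,390,260,4,"pics/sd3.png")
E
```

```text
clock: 4.4
position: [0.6187, -0.019, 0.147]
ee_rot: [-2.459, -1.954, 0.001]
force: [-0.0, -0.2, 0.9]
width: 0.006
t 4.4 tip sorter [ 43.6 -70.2 125. ] shift units [ 0.11 -0.01  0.08] turn units [-0.01  0.   -0.01] F [-0.04 -0.17  0.89] w 0.006
```

View pics/sd3.png

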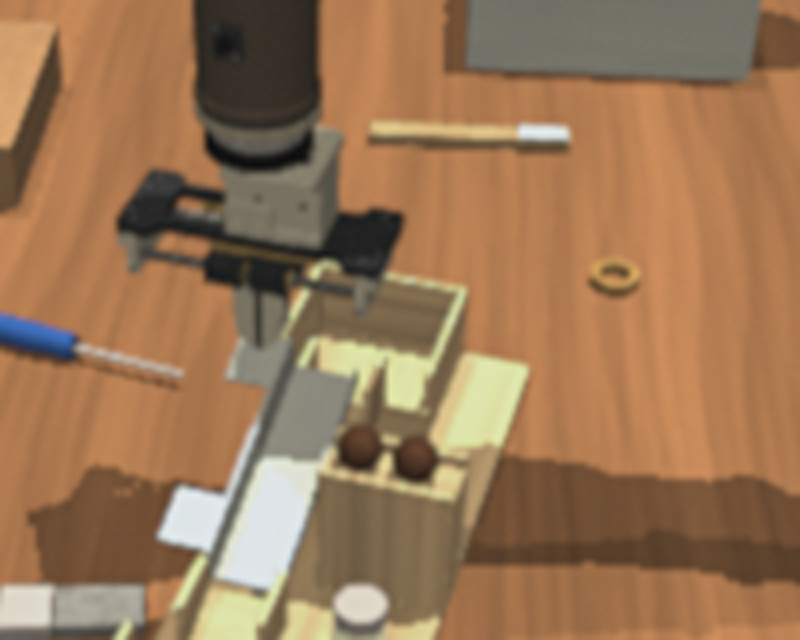

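Run:
```python
from h import *
d=arm.get_image("side");V=cloud(d);E0=np.load("e.npy")
for nm,A in (("before",E0),("now",V)):
    S=((A.reshape(-1,3)-O)@np.column_stack([SX,SY,[0,0,1]]))*1000
    for y0 in range(-100,101,20):
        m=(S[:,0]>-15)&(S[:,0]<15)&(S[:,1]>y0-10)&(S[:,1]<y0+10)&(S[:,2]>60)&(S[:,2]<160)
        t=(S[:,0]>32)&(S[:,0]<56)&(S[:,1]>y0-10)&(S[:,1]<y0+10)&(S[:,2]>60)&(S[:,2]<160)
        print(nm,y0,"floor",m.sum(),np.median(S[m,2]).round(1),"tab",t.sum(),np.median(S[t,2]).round(1))
d=arm.get_image("scene");crop(d,210,120,430,275,3.6,"pics/sc3.png")
```

```text
before -100 floor 4 92.2 tab 0 nan
before -80 floor 49 119.6 tab 12 151.9
before -60 floor 55 114.8 tab 50 148.0
before -40 floor 58 109.8 tab 39 143.1
before -20 floor 63 104.9 tab 0 nan
before 0 floor 61 99.5 tab 0 nan
before 20 floor 62 93.9 tab 0 nan
before 40 floor 62 90.3 tab 0 nan
before 60 floor 70 84.9 tab 31 115.4
before 80 floor 68 78.9 tab 53 111.6
before 100 floor 62 70.0 tab 39 107.7
now -100 floor 0 nan tab 0 nan
now -80 floor 53 119.4 tab 3 148.3
now -60 floor 54 115.2 tab 47 148.6
now -40 floor 58 109.6 tab 42 143.4
now -20 floor 60 105.2 tab 0 nan
now 0 floor 61 99.8 tab 0 nan
now 20 floor 62 94.7 tab 0 nan
now 40 floor 65 89.3 tab 0 nan
now 60 floor 68 83.5 tab 31 115.0
now 80 floor 69 79.4 tab 52 112.1
now 100 floor 59 70.8 tab 40 107.9
  return _methods._mean(a, axis=axis, dtype=dtype,
  ret = ret.dtype.type(ret / rcount)
```

View pics/sc3.png

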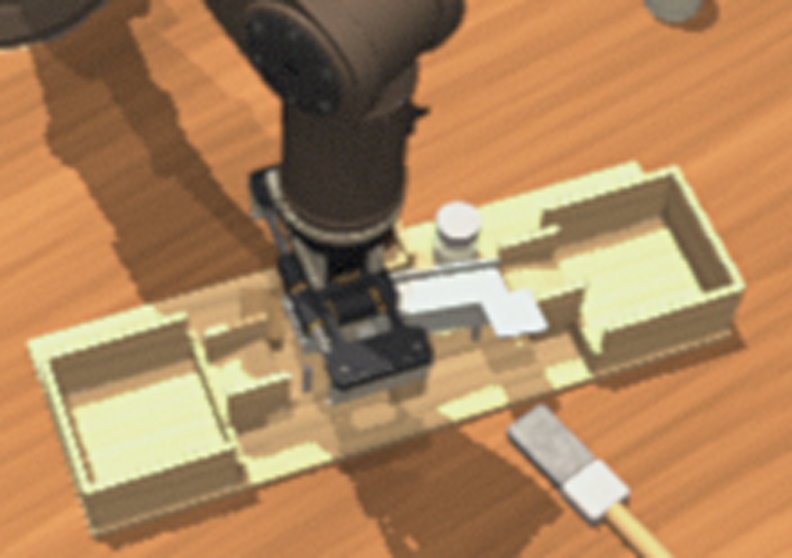

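Run:
```python
from h import *
delta(43,-66,122)
M=np.column_stack([SX,SY,[0,0,1]])
for n in ("side","scene"):
    d=arm.get_image(n);A=cloud(d); S=((A-O)@M)*1000
    im=d["img"]
    ok=(abs(S[...,0]-43)<25)&(S[...,1]>-130)&(S[...,1]<-30)&(S[...,2]>90)&(S[...,2]<200)
    print(n)
    for z0 in range(90,200,8):
        k=ok&(S[...,2]>z0)&(S[...,2]<=z0+8)
        if k.sum(): print(z0,k.sum(),"x",np.percentile(S[k][:,0],[2,50,98]).round(0),"y",np.percentile(S[k][:,1],[2,50,98]).round(0))
E0=np.load("e.npy");S=((E0-O)@M)*1000
k=(S[...,0]>30)&(S[...,0]<65)&(S[...,2]>130)&(S[...,2]<165)&(S[...,1]<-20)&(S[...,1]>-110)
print("tab before",np.percentile(S[k],[1,50,99],axis=0).round(1))
E0=np.load("s.npy");S=((E0-O)@M)*1000
k=(S[...,0]>30)&(S[...,0]<65)&(S[...,2]>130)&(S[...,2]<165)&(S[...,1]<-20)&(S[...,1]>-110)
print("tab before",np.percentile(S[k],[1,50,99],axis=0).round(1))
d=arm.get_image("wrist");cv2.imwrite("pics/w3.png",d["img"][:,:,::-1])
```

```text
t 4.55 tip sorter [ 43.9 -70.1 125.5] shift units [ 0.1  -0.02  0.09] turn units [ 0.   -0.   -0.01] F [-0.6  -0.54  0.02] w 0.003
side
90 2 x [24. 24. 25.] y [-129. -125. -121.]
98 4 x [24. 26. 28.] y [-128. -122. -115.]
106 11 x [18. 20. 22.] y [-56. -45. -31.]
114 15 x [19. 21. 23.] y [-86. -60. -33.]
122 13 x [20. 21. 22.] y [-82. -53. -35.]
130 17 x [20. 22. 40.] y [-85. -62. -34.]
138 77 x [20. 36. 56.] y [-70. -45. -33.]
146 72 x [21. 37. 58.] y [-77. -61. -46.]
154 11 x [26. 40. 47.] y [-74. -60. -54.]
162 20 x [24. 37. 56.] y [-78. -60. -56.]
170 33 x [23. 38. 56.] y [-72. -59. -55.]
178 30 x [22. 35. 56.] y [-77. -60. -57.]
186 35 x [22. 38. 59.] y [-77. -60. -56.]
194 20 x [22. 44. 57.] y [-67. -59. -56.]
scene
90 20 x [24. 30. 35.] y [-126. -113. -101.]
98 15 x [27. 31. 34.] y [-128. -113. -101.]
114 6 x [23. 26. 29.] y [-87. -80. -76.]
122 5 x [18. 24. 30.] y [-87. -86. -80.]
130 8 x [24. 27. 29.] y [-86. -83. -39.]
138 12 x [28. 36. 41.] y [-82. -41. -31.]
146 4 x [36. 39. 42.] y [-48. -44. -39.]
178 7 x [56. 61. 63.] y [-79. -64. -59.]
186 7 x [58. 61. 64.] y [-79. -65. -61.]
194 1 x [63. 63. 63.] y [-60. -60. -60.]
tab before [[ 30.1 -76.5 137.4]
 [ 44.5 -55.9 146.3]
 [ 59.4 -34.9 154.1]]
tab before [[ 30.4 -78.2 140.2]
 [ 46.7 -57.8 148.3]
 [ 63.4 -34.7 158.2]]
```

View pics/w3.png

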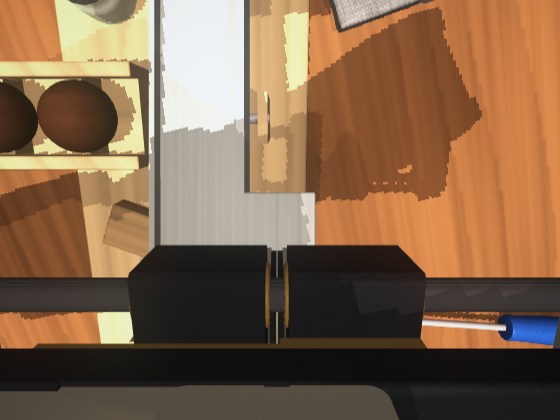

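Run:
```python
from h import *
s=arm.observe();R=Rt.from_rotvec(s["ee_rot"]).as_matrix();print(s["position"],R.round(3))
d=arm.get_image("side");im=d["img"].copy()
for k,off in enumerate((0,.022)):
    p=d["R"]@(s["position"]+off*R[:,2])+d["t"]; q=d["K"]@p/p[2]; print(off,q[:2],p[2], d["z_map"][int(q[1]),int(q[0])])
    
print(d["z_map"][150:200:3,254].round(3))
d["img"]=im;
crop(d,220,140,320,210,8,"pics/sd4.png")
```

```text
[ 0.61894532 -0.01902021  0.1475097 ] [[ 0.226  0.974  0.   ]
 [ 0.974 -0.226 -0.   ]
 [ 0.     0.    -1.   ]]
0 [254.53916427 186.58141298] 1.3465000388464645 1.3343
0.022 [254.65520054 192.45451692] 1.3606798544290326 1.3336196
[1.231 1.235 1.242 1.248 1.26  1.26  1.258 1.266 1.306 1.315 1.312 1.328
 1.334 1.335 1.334 1.319 1.54 ]
```

View pics/sd4.png

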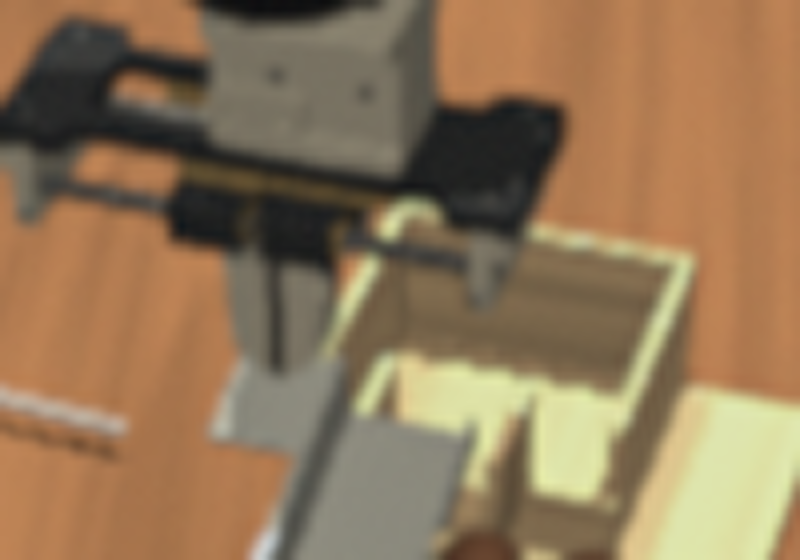

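Run:
```python
from h import *
d=arm.get_image("side")
for z in (.2379,.2159):
    p=d["R"]@np.array([.6193,-.0165,z])+d["t"]; q=d["K"]@p/p[2]; print(q[:2], (q[:2]-[190,100])*4)
```

```text
[253.81101972 161.60000422] [255.24407889 246.40001687]
[253.9428842  168.01752483] [255.77153679 272.07009932]
```

```bash
python3 -m pendant '[[[0.1,0,-0.05,0,0,0,1],[0,0,0.05,0,0,0,1],[0,0,0.1,0,0,0,1],[0,0,0.1,0,0,0,1],[0,0,0,0,0,0,1]]]'
python3 - <<'E'
from h import *
delta(43,-66,122)
d=arm.get_image("side");V=cloud(d);S=((V.reshape(-1,3)-O)@np.column_stack([SX,SY,[0,0,1]]))*1000
for y0 in (-40,0,40,80):
        m=(S[:,0]>-15)&(S[:,0]<15)&(S[:,1]>y0-10)&(S[:,1]<y0+10)&(S[:,2]>60)&(S[:,2]<160)
        print(y0,np.median(S[m,2]))
crop(d,220,140,320,210,8,"pics/sd5.png")
E
```

```text
clock: 5.22
position: [0.6191, -0.0153, 0.1381]
ee_rot: [-2.459, -1.954, 0.002]
force: [-1.1, -0.3, -0.5]
width: 0.007
t 5.2167 tip sorter [ 43.1 -66.5 116.1] shift units [ 0.01 -0.   -0.15] turn units [-0.02  0.01 -0.02] F [-1.07 -0.33 -0.5 ] w 0.007
-40 105.80077130610294
0 99.20343072170215
40 92.82677063367629
80 87.13531518283081
```

View pics/sd5.png

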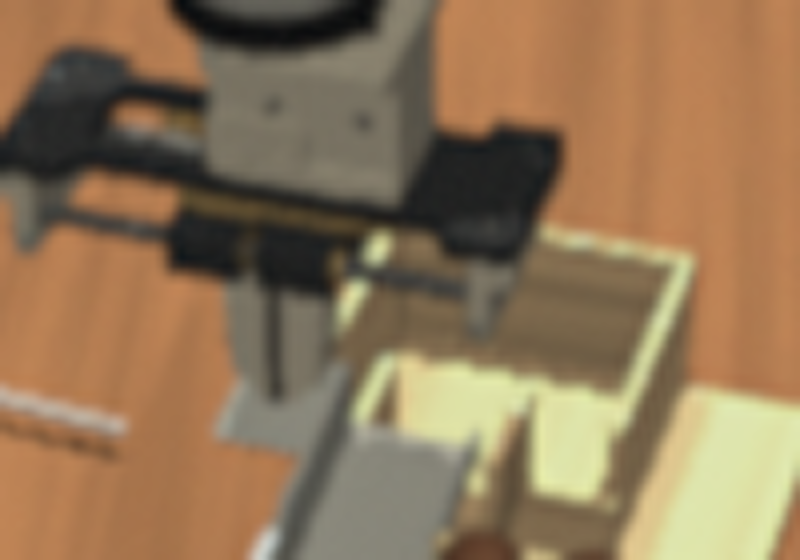

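```bash
sed -i 's/\.022\*R\[:,2\]/-.004*R[:,2]/; s/s\["position"\]+-/s["position"]-/' h.py; grep tip= h.py
python3 -m pendant '[[[0,0,0.1,0,0,0,1],[0,0,0.1,0,0,0,1],[0,0,0.1,0,0,0,1],[0,0,0.1,0,0,0,1],[0,0,0.1,0,0,0,1],[0,0,0,0,0,0,1],[0,0,0,0,0,0,1]]]'
cat > gate.py <<'E'
from h import *
d=arm.get_image("side");V=cloud(d);S=((V.reshape(-1,3)-O)@np.column_stack([SX,SY,[0,0,1]]))*1000
r=[]
for y0 in (-40,0,40,80):
        m=(S[:,0]>-15)&(S[:,0]<15)&(S[:,1]>y0-10)&(S[:,1]<y0+10)&(S[:,2]>60)&(S[:,2]<160)
        r.append(np.median(S[m,2]))
print("floor z",np.round(r,1),"tilt",((r[3]-r[0])/120).round(3))
E
python3 gate.py; python3 -c "
from h import *
delta(43,-66,180)"
```

```text
tip=s["position"]-.004*R[:,2]
clock: 5.85
position: [0.6195, -0.0151, 0.1189]
ee_rot: [-2.459, -1.954, 0.001]
force: [-0.4, -0.5, 0.2]
width: 0.002
floor z [ 90.2 100.1 110.9 120.5] tilt 0.252
t 5.9 tip sorter [ 43.6 -66.1 123.2] shift units [ 0.   -0.02 -1.42] turn units [-0.   -0.   -0.01] F [-0.46  0.09  0.03] w 0.002
```

```bash
python3 -m pendant '[[[0,0,-0.4,0,0,0,1],[0,0,-0.6,0,0,0,1],[0,0,-0.5,0,0,0,1],[0.3,-0.6,0,0,0,0,1],[0.35,-1,0,0,0,0,1],[0.35,-1,0,0,0,0,1],[0.35,-1,0,0,0,0,1],[0.3,-0.9,0,0,0,0,1],[0,-0.3,0,0,0,0,1],[0,0,0,0,0,0,1],[0,0,0,0,0,0,1]]]'
python3 gate.py
python3 - <<'E'
from h import *
delta(-155,0,175)
M=np.column_stack([SX,SY,[0,0,1]])
s=arm.observe(); c=tos(s["position"])
for n in ("side","scene"):
    d=arm.get_image(n); im=d["img"]
    crop(d,*((200,100,400,250) if n=="side" else (220,80,420,230)),4,f"pics/{n}6.png")
    S=((cloud(d)-O)@M)*1000-c
    ok=(abs(S[...,0])<110)&(abs(S[...,1])<45)&(S[...,2]>-15)&(S[...,2]<80)
    print(n)
    for x0 in range(-100,100,10):
        k=ok&(S[...,0]>x0)&(S[...,0]<=x0+10)
        if k.sum()>2: print(x0,k.sum(),"z",np.percentile(S[k][:,2],[1,10,50]).round(0),"y",np.percentile(S[k][:,1],[2,98]).round(0))
E
```

```text
clock: 6.82
position: [0.4499, 0.0914, 0.18]
ee_rot: [2.458, 1.954, 0.002]
force: [-0.3, -0.0, -0.4]
width: 0.007
floor z [ 89.8  99.9 111.2 120.4] tilt 0.255
t 6.8667 tip sorter [-144.9   -0.9  183.8] shift units [ 0.02 -0.25  0.22] turn units [ 0.02 -0.   -0.02] F [-0.11 -0.26  0.  ] w 0.007
side
-90 9 z [73. 74. 77.] y [18. 41.]
-40 6 z [68. 69. 77.] y [-13.  38.]
-30 13 z [25. 31. 47.] y [-6. 36.]
-20 53 z [15. 19. 39.] y [ 8. 36.]
-10 55 z [ 9. 14. 34.] y [ 5. 17.]
0 62 z [ 9. 14. 36.] y [ 8. 34.]
10 20 z [21. 26. 45.] y [ 8. 37.]
70 9 z [73. 73. 77.] y [ 2. 38.]
80 3 z [75. 75. 77.] y [35. 37.]
scene
-90 6 z [71. 73. 75.] y [-35. -17.]
20 14 z [61. 71. 76.] y [-35.  24.]
30 7 z [73. 73. 76.] y [-3. 11.]
80 38 z [69. 71. 76.] y [-36.  35.]
```

View pics/side6.png

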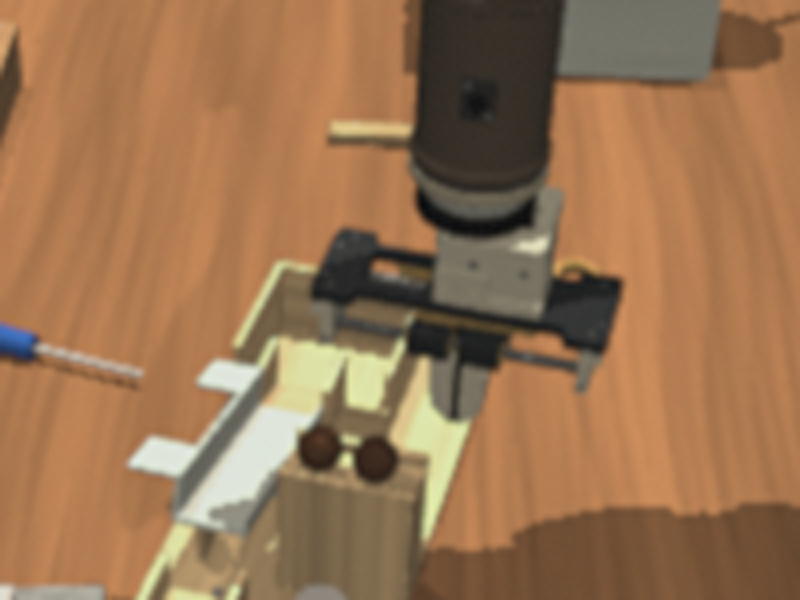

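View pics/scene6.png

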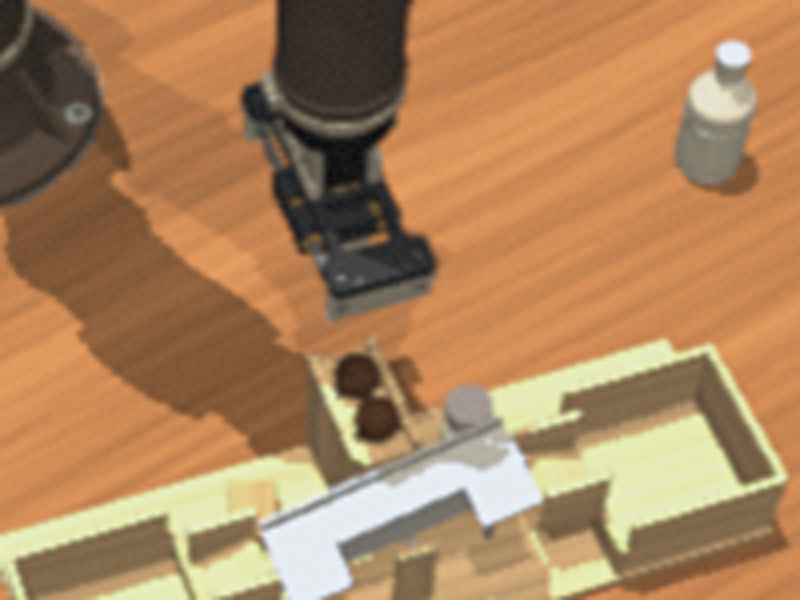

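```bash
python3 -m pendant '[[[0.02,-0.3,0,0,0,0,1],[0,0,0.4,0,0,0,1],[0,0,0.6,0,0,0,1],[0,0,0.4,0,0,0,1],[0,0,0.15,0,0,0,1],[0,0,0,0,0,0,1],[0,0,0,0,0,0,1]]]'
python3 - <<'E'
from h import *
delta(-125,0,120)
d=arm.get_image("side");crop(d,230,140,380,250,5,"pics/side7.png")
E
```

```text
clock: 7.55
position: [0.438, 0.0951, 0.1176]
ee_rot: [-2.46, -1.954, 0.0]
force: [0.2, 0.6, 0.1]
width: 0.004
t 7.55 tip sorter [-158.2    0.3  121.6] shift units [-0.01  0.83  0.04] turn units [-0.01 -0.   -0.02] F [0.23 0.59 0.06] w 0.004
```

View pics/side7.png

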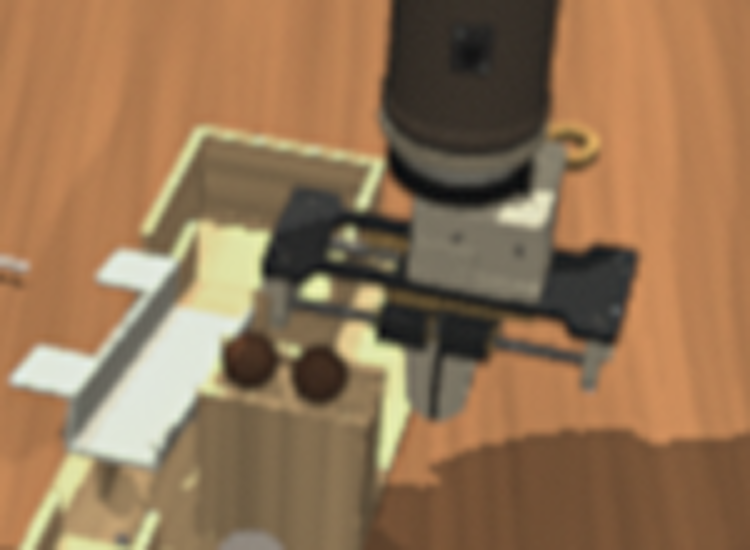

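```bash
python3 -m pendant '[[[0,0.2,0,0,0,0,1],[0,0.25,0,0,0,0,1],[0,0.15,0,0,0,0,1],[0,0.1,0,0,0,0,1],[0,0.08,0,0,0,0,1],[0,0.08,0,0,0,0,1],[0,0.08,0,0,0,0,1],[0,0.08,0,0,0,0,1],[0,0.08,0,0,0,0,1],[0,0,0,0,0,0,1]]]'
python3 - <<'E'
from h import *
delta(-95,0,120)
d=arm.get_image("side");crop(d,210,140,360,250,5,"pics/side8.png")
E
```

```text
clock: 8.43
position: [0.4814, 0.0849, 0.1173]
ee_rot: [2.46, 1.954, 0.0]
force: [0.0, 0.5, -0.3]
width: 0.003
t 8.4333 tip sorter [-1.135e+02  1.000e-01  1.213e+02] shift units [-0.    0.46  0.03] turn units [ 0.   -0.   -0.02] F [ 0.05  0.48 -0.31] w 0.003
```

View pics/side8.png

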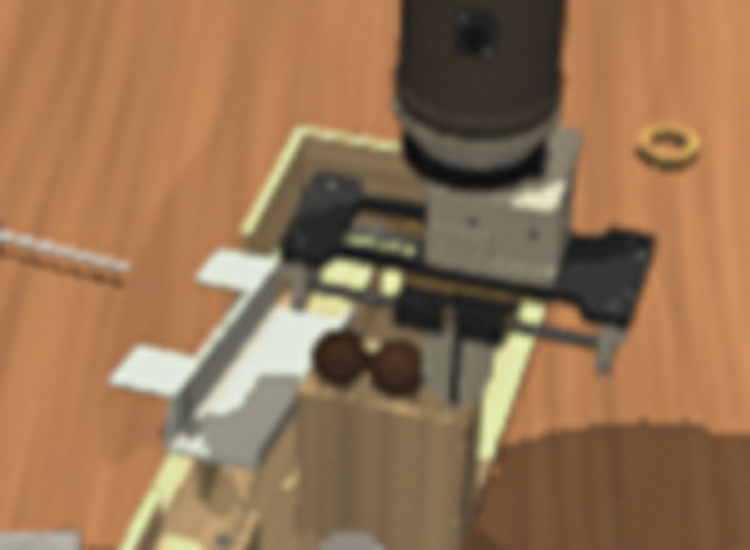

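```bash
python3 -m pendant '[[[0,0.08,0,0,0,0,1],[0,0.08,0,0,0,0,1],[0,0.08,0,0,0,0,1],[0,0.08,0,0,0,0,1],[0,0.08,0,0,0,0,1],[0,0,0,0,0,0,1],[0,0,0,0,0,0,1]]]'
python3 - <<'E'
from h import *
delta(-90,0,120)
d=arm.get_image("side");crop(d,210,140,360,250,5,"pics/side9.png")
d=arm.get_image("wrist");cv2.imwrite("pics/w9.png",d["img"][:,:,::-1])
E
```

```text
clock: 9.07
position: [0.4965, 0.0813, 0.1173]
ee_rot: [-2.46, -1.954, 0.0]
force: [-0.2, -0.3, 0.2]
width: 0.004
t 9.0667 tip sorter [-9.800e+01  1.000e-01  1.213e+02] shift units [-0.    0.2   0.03] turn units [-0.   -0.   -0.02] F [-0.21 -0.31  0.16] w 0.004
```

View pics/side9.png

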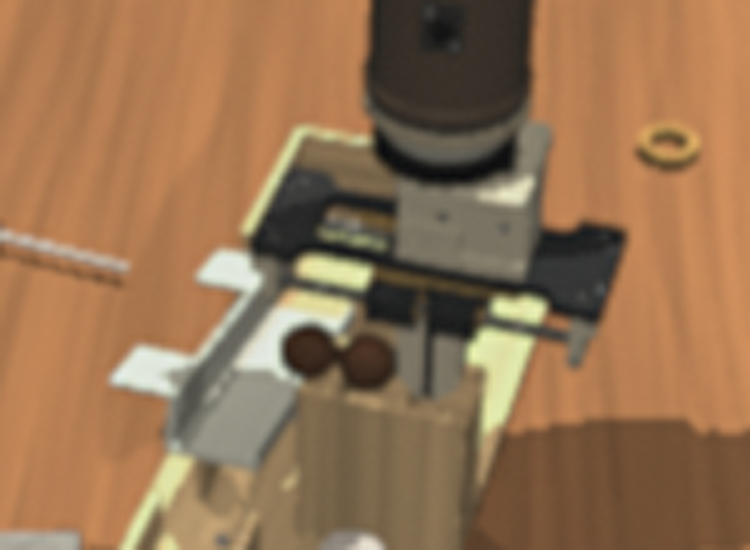

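View pics/w9.png

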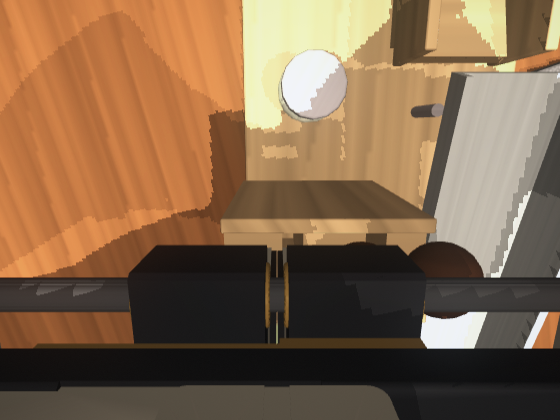

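```bash
python3 -m pendant '[[[0,0.06,0,0,0,0,1],[0,0.06,0,0,0,0,1],[0,0.06,0,0,0,0,1],[0,0,0,0,0,0,1],[0,0,0,0,0,0,1],[0,0,0,0,0,0,1]]]'
python3 - <<'E'
from h import *
delta(-62,0,120)
d=arm.get_image("side");crop(d,210,140,360,250,5,"pics/side10.png")
E
```

```text
clock: 9.67
position: [0.5033, 0.0798, 0.1173]
ee_rot: [-2.46, -1.954, 0.0]
force: [0.3, 1.0, -0.3]
width: 0.003
t 9.6667 tip sorter [-9.100e+01  1.000e-01  1.213e+02] shift units [-0.    0.73  0.03] turn units [-0.    0.   -0.01] F [ 0.33  0.98 -0.26] w 0.003
```

View pics/side10.png

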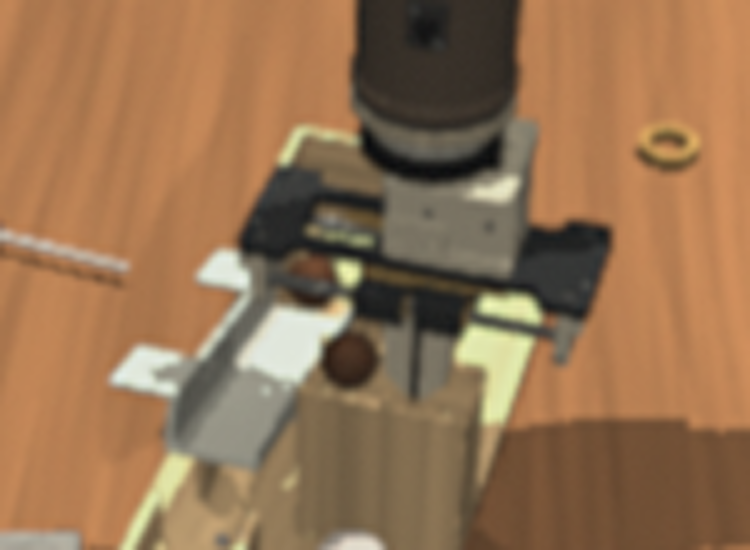

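Front ball has dropped and is rolling right down the gate. Now I'll push the rear one about 36 mm, slowly.

```bash
python3 -m pendant '[[[0,0.08,0,0,0,0,1],[0,0.08,0,0,0,0,1],[0,0.08,0,0,0,0,1],[0,0.08,0,0,0,0,1],[0,0.08,0,0,0,0,1],[0,0.08,0,0,0,0,1],[0,0.08,0,0,0,0,1],[0,0.08,0,0,0,0,1],[0,0.08,0,0,0,0,1],[0,0.06,0,0,0,0,1],[0,0.06,0,0,0,0,1],[0,0,0,0,0,0,1],[0,0,0,0,0,0,1],[0,0,0,0,0,0,1],[0,0,0,0,0,0,1],[0,0,0,0,0,0,1],[0,0,0,0,0,0,1]]]'
python3 - <<'E'
from h import *
delta(-62,0,120)
d=arm.get_image("side");crop(d,200,120,350,250,5,"pics/side11.png")
d=arm.get_image("scene");crop(d,200,100,430,275,3.4,"pics/scene11.png")
E
python3 gate.py
```

```text
clock: 11.13
position: [0.536, 0.0722, 0.1174]
ee_rot: [2.46, 1.954, -0.0]
force: [-0.2, 0.1, 0.2]
width: 0.003
t 11.1333 tip sorter [-57.4   0.  121.4] shift units [-0.   -0.11  0.03] turn units [ 0.    0.   -0.01] F [-0.21  0.07  0.18] w 0.003
floor z [ 89.2  99.8 109.8 120.1] tilt 0.258
```

View pics/side11.png

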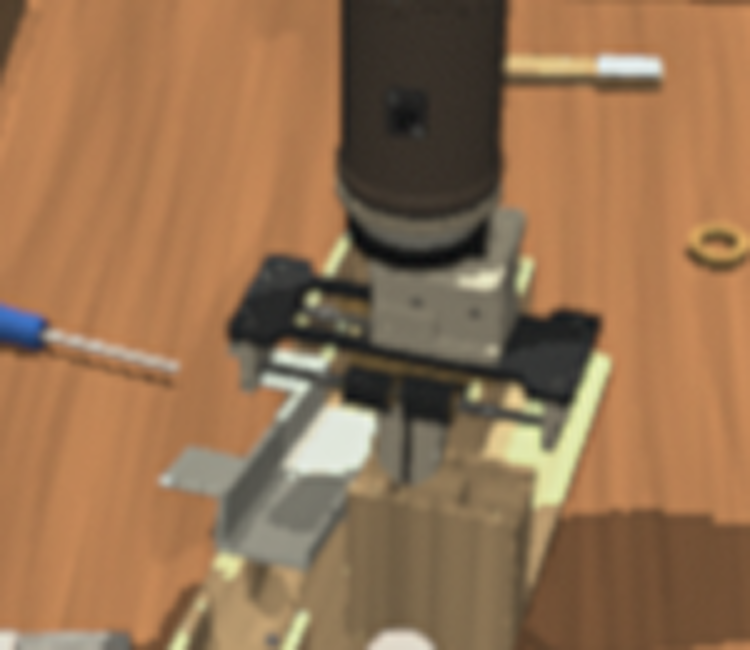

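View pics/scene11.png

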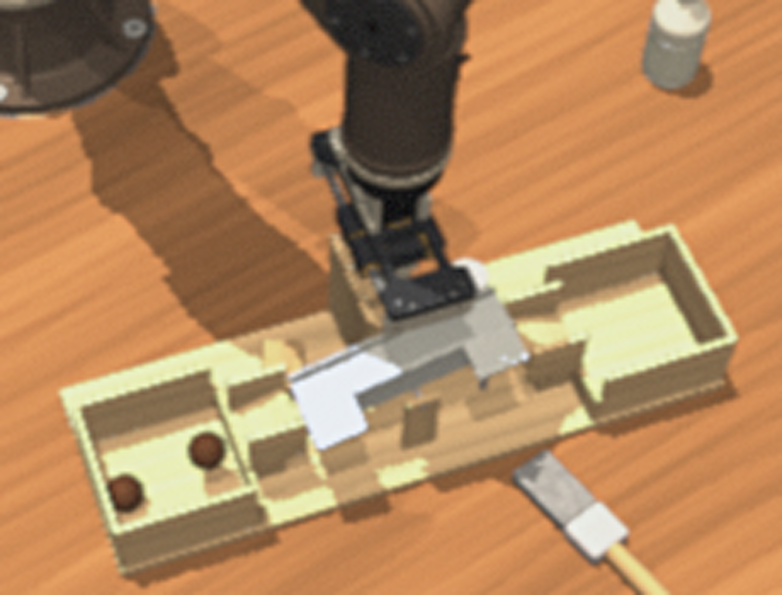

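Both balls are in the right tray. Next I'll retract straight up and let things settle.

```bash
python3 -m pendant '[[[0,-0.2,0,0,0,0,1],[0,0,-0.4,0,0,0,1],[0,0,-0.8,0,0,0,1],[0,0,-0.9,0,0,0,1],[0,0,-0.6,0,0,0,1],[0,0,-0.3,0,0,0,1],[0,0,0,0,0,0,1],[0,0,0,0,0,0,1],[0,0,0,0,0,0,1],[0,0,0,0,0,0,1],[0,0,0,0,0,0,1],[0,0,0,0,0,0,1]]]'
python3 gate.py
python3 - <<'E'
from h import *
d=arm.get_image("scene");cv2.imwrite("pics/scene12.png",d["img"][:,:,::-1])
im=d["img"];A=cloud(d);S=((A-O)@np.column_stack([SX,SY,[0,0,1]]))*1000
m=(abs(S[...,0])<62)&(S[...,1]<-150)&(S[...,1]>-280)&(S[...,2]>20)&(S[...,2]<52)&(im.astype(int).sum(-1)<220)&(im[...,0]<110)
n,l,st,c=cv2.connectedComponentsWithStats(m.astype(np.uint8))
for i in range(1,n):
    if st[i,4]>15: print(st[i,4],c[i].round(),np.median(S[l==i],axis=0).round(0),S[l==i][:,2].max().round(0))
E
```

```text
clock: 12.28
position: [0.5279, 0.0739, 0.2364]
ee_rot: [-2.459, -1.954, 0.002]
force: [0.1, 0.0, -0.6]
width: 0.005
floor z [ 89.4 100.2 110.1 120.5] tilt 0.259
97 [243. 244.] [  17. -239.   39.] 52.0
```

View pics/scene12.png

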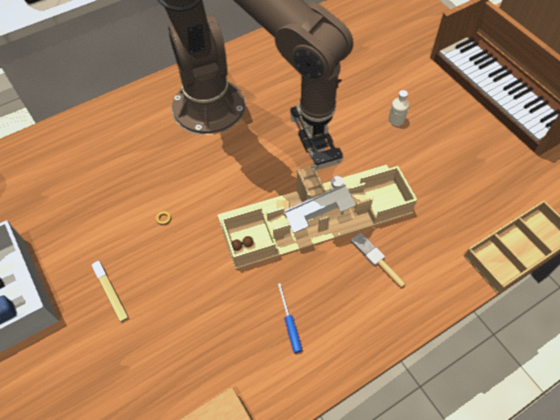

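```bash
python3 -c "
from cell import arm
print(arm.sign_off())"
```

```text
the job is handed in; nothing more can be done
None
```

The gate was rocked over and both balls are in the right tray; I handed the job in at about 12.4 s of the 42 s allowed. The sign-off gives no verdict.

- **Gate:** It began with its right end up. I pressed the right tab with the closed fingertips, and the gate fell to the other stop. Depth readings put its tilt at +0.25 to +0.26 rad, and it was still there at the last check.
- **Balls:** Both were still waiting in the groove once the gate had tipped. I then pushed the rear ball slowly along the groove. The front ball dropped first and rolled right, and the rear one followed.
- **Last checks:** The final picture shows both balls on the right tray floor, around pixel (243, 244). The arm is clear above the groove with about 0.6 N at the wrist. I compared the bystanders by eye only, and none looks moved.

**Disagreements:**
- **Fingertip position:** The cameras and the tab contact put the fingertips about 4 mm above the reported TCP, not 22 mm ahead of it. My first press therefore stopped short, and I worked with the measured offset from then on.
- **Final ball measurement:** The balls lay touching, so they came out as one blob (median x 17, y -239, z 39 mm in the sorter frame; top 52 mm, which is the upper limit of my search window). I have no separate centre for each ball.

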